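# Tare the weighing bowl, then load the coupling

## Robot

A 6-joint arm with a two-finger parallel gripper is mounted at the origin on the work surface. World frame = base frame: x ahead of the robot, y to its left, z up, the work surface at z = 0. Lengths are in m, angles in rad, forces in N, time in s.
With the tool pointing down it reaches from about 0.35 to 1 m from the base axis. Payload 7.1 kg.
Tool frame: the origin (TCP) lies between the finger pads; the fingertips stand 22 mm ahead of it and the grasp point (between the pads) lies 3 mm ahead of it; z points along the fingers, y is the line along which they close (so a half turn about z gives the same grasp; the last joint's range is limited). The gripper opens to 85 mm and grips with 20 to 120 N. Pads are 22 mm wide; open, the fingers measure 114 mm over their backs; the gripper's body (76 mm by 85 mm) begins 54 mm behind the grasp point. The pads swing forward as they close: fully open they stand 13 mm farther back than shut.
Start: joints at [-1.254, 0.423, 1.63, -0, 1.089, -0.019], TCP at [0.206, -0.59, 0.253] pointing down, gripper open.
Joint ranges: [-3, 3], [-0.9, 2.11], [0.09, 2.58], [-1.31, 4.45], [0.11, 2.69], [-2.54, 2.54]. Speed limits (rad/s): [2.39, 2.39, 3.01, 3.14, 3.14, 3.14].

## Interface

Orientations are given as a rotation vector (axis times angle).
In Python, from rig import manip gives the robot as it stands. The module is installed in compiled form; this text tells all that it offers. Calls block until the motion is done:
- manip.move_to(position, orientation): joint-space move of the TCP to a pose.
- manip.servo_line(position, orientation=None, rate=0.15): straight line of the TCP; orientation=None keeps the orientation; rate is the mean speed in m/s.
- manip.set_joints(angles): joint-space move.
- manip.command_gripper(opening, f_grip=None): finger opening in m; f_grip is the grip in N (None keeps the last); returns when the fingers have stopped.
- manip.hold(seconds).
- manip.solve_ik(position, orientation): joint angles nearest the present ones, or None.
- manip.camera(name): name is "scene" or "side" or "wrist"; returns a dict with "image" (400x640x3 uint8, red, green, blue), "fx", "fy", "cx", "cy" (pixels), "cam_to_world" (4x4, takes a point from camera to world coordinates); the wrist camera has in their place "mount" (4x4, takes a point from camera to tool coordinates, whose origin is the TCP and whose axes are the flange's). Camera axes: x right, y down, z forward; pixel columns grow to the right and rows downward; lengths in m; the calibration is good to about 2 mm. A picture is of the moment at which its call begins: read the wrist's pose just before it. There is no depth.
A pose or a line that the arm cannot do raises manip.IKError and nothing moves.
- manip.sign_off(): hands the job in; it is judged then, once.
Readings, each from a call of its own:
- manip.get_time(): time.
- manip.get_joint_positions(): joint angles.
- manip.get_joint_vel(): joint speeds.
- manip.get_tau(): joint torques, N m.
- manip.get_position(): TCP position.
- manip.get_ee_rot(): TCP orientation.
- manip.get_contact_force(): force on the tool from outside, world axes, zero at the start.
- manip.get_torque(): the same for the moment, N m.
- manip.get_width(): finger opening in m.
- manip.get_grip_force(): force on a finger pad.
Only numpy, scipy, OpenCV 4.12 (cv2) and the standard library are available. Lean on these libraries where they do the work, as an engineer would, in place of code of your own. Each camera call takes 0.05 s, during which the arm holds its last target. There are 200 camera calls.

## Task

Set the empty steel bowl on the balance so that its foot drops fully home into the round recess of the pan, let go of it, then press the blue tare key well down and hold it for about a second. Only then lower the brass coupling gently into the bowl and let go. The balance is delicate: feel your way without pressing, pushing or dropping anything hard on it (keep below 15 N), and leave the amber jar and the tube block alone.

Things in the scene. Friction and masses are not known exactly. Their poses are not given: they have to be found in the camera images.
- bowl: Small stainless weighing bowl, loose, about 180 g, starts empty and upright on the table. Outer diameter 62 mm, upright wall from 18 mm up to the rim at 40 mm, wall 4 mm, inner floor at 11 mm; under it a plain round foot 40 mm across, 6 mm high. Grip it across the outside of the wall (62 mm). Origin: centre of the foot's underside, z up.
- coupling: Brass hose coupling standing upright on the table, loose, about 90 g, 74 mm tall: bottom flange 26 mm across, 8 mm high, then a 20 mm thick round barrel to the top (ignore its fine ribs). Origin: centre of the underside, z up its axis. Hold it near the top so that the fingertips stay above the bowl's rim. It may stand or lean in the bowl.
- balance: White laboratory balance fixed to the table, 240 mm (its x) by 190 mm (its y), housing top 48 mm above the table. It carries a round steel pan 100 mm across, with a recess for the bowl, and on the side towards the robot a dark display and the tare key. Origin: centre of the underside, on the table; x points from the key's side to the pan's side, z up.
- pan_middle (a point): Fixed on the housing at (35, 0) mm: nominal middle of the pan, at the height of its flat rim, 70 mm above the table. In the pan's middle is a sharp-edged round recess 43 mm across, 4 mm deep (1.5 mm play round the bowl's foot). But the pan, recess included, sits 3.5 to 6 mm off this point, in an unmeasured direction, and stays there: find it by feel.
- pan_floor (a point): Fixed on the housing 4 mm under pan_middle: height of the recess floor, unloaded, 66 mm above the table. Fully home, the bowl's origin is at this height or up to 1 mm lower; standing on the flat rim it is 4 mm higher. The pan is sprung: it sinks 1 mm for each 5 N of load (after the first 0.5 N), 6 mm at most.
- tare_top (a point): Middle of the top of the blue round tare key, 26 mm across, on the near corner of the balance, at (-85, -50) mm in the balance's frame, 68 mm above the table when up. It moves with the key.
- tare (a joint): Travel of the tare key straight down, m: 0 up, 0.008 fully down, on a hard stop. A spring returns it; it starts to give at about 2 N, is half way down (4 mm) at 4.6 N and fully down at 7 N. It counts as pressed beyond 4 mm.
- jar: Amber glass jar with white cap, 52 mm diameter, 75 mm tall, loose: leave alone. Origin: centre of the underside.
- tube_block: Wooden tube block 50 (x) by 70 (y) by 45 mm with three short red-capped tubes standing to 71 mm, loose: leave alone. Origin: centre of the underside.

How it is judged:
By the outcome, as a careful person would: the job done as asked, in the order asked, and still so for the second after the job is handed in, with the robot touching nothing.
It also fails if it takes over 72 s, if anything falls off the work surface, if the arm or the gripper's body presses on something with over 40 N, if the wrist force passes 120 N, or if a joint passes its speed limit or range.

## Working session

There is one attempt and no reset: what is moved stays moved. The work goes in short steps, each a Python script; the robot and the scene stay as the last script left them, time stands still between calls to the robot, and variables do not carry over. Pictures are saved under pics/ and viewed, at most 10 in all, crops included, and the job is handed in when it is done.

```bash
mkdir -p pics
python3 - <<'E'
from rig import manip as m
import cv2,numpy as np,json
for n in ("scene","side","wrist"):
    c=m.camera(n); cv2.imwrite(f"pics/{n}0.png",c["image"][:,:,::-1])
    print(n,c["fx"],c["fy"],c["cx"],c["cy"]); print(np.round(c.get("cam_to_world",c.get("mount")),4).tolist())
print(m.get_time(),m.get_position(),m.get_ee_rot(),m.get_width(),m.get_contact_force())
E
```

```text
scene 472.95020400472583 472.95020400472583 328.3006839432816 197.48942495034314
[[-0.1231, 0.7503, -0.6496, 1.199], [0.9924, 0.094, -0.0794, 0.0894], [0.0015, -0.6544, -0.7561, 0.8793], [0.0, 0.0, 0.0, 1.0]]
side 396.4926411108993 396.4926411108993 322.84247837509866 197.65330385841236
[[-0.7494, -0.3378, 0.5694, 0.0602], [-0.6619, 0.3604, -0.6573, 0.519], [0.0168, -0.8694, -0.4937, 0.4808], [0.0, 0.0, 0.0, 1.0]]
wrist 345.89822348716456 345.89822348716456 316.52675864098074 201.3528621534741
[[-0.0008, -0.9572, -0.2894, 0.0734], [1.0, -0.0007, -0.0004, 0.0], [0.0001, -0.2894, 0.9572, -0.1191], [0.0, 0.0, 0.0, 1.0]]
0.15 [ 0.2058316  -0.58972827  0.25273296] [-3.09627765e+00 -5.24785536e-01  3.15320904e-04] 0.08580115410532808 [-0.31656993  0.26390562  0.35354801]
```

View pics/scene0.png

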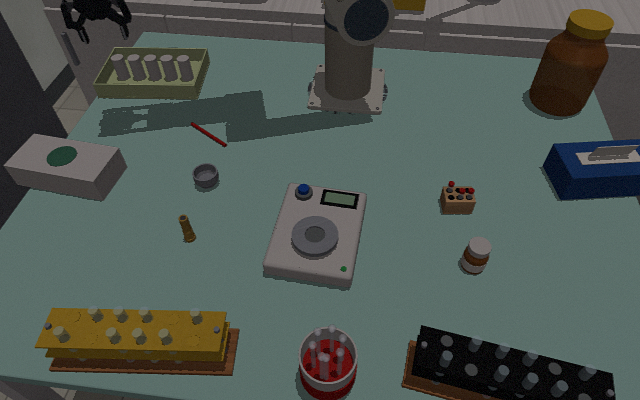

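View pics/side0.png

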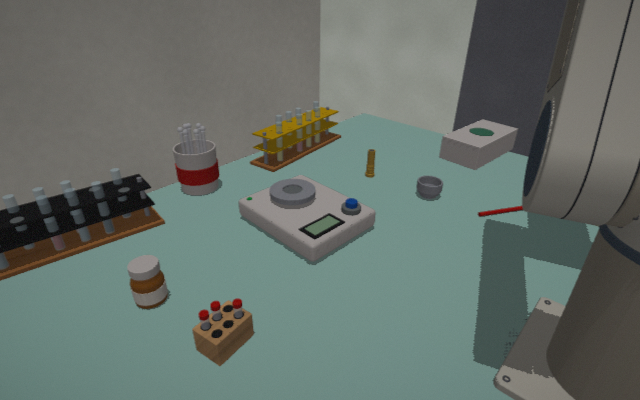

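The scene picture shows the key at about (304,190), the display at (340,199), the pan at (315,236), the bowl at (205,176) and the coupling at (188,228). In the side picture the key is at (351,207), the pan at (292,192), the bowl at (429,187) and the coupling at (370,163).

```bash
cat > h.py <<'E'
from rig import manip as m
import cv2,numpy as np
from scipy.spatial.transform import Rotation as R
def cam(n,save=None):
    p=m.get_position(); r=R.from_rotvec(m.get_ee_rot()).as_matrix()
    c=m.camera(n)
    if n=="wrist":
        T=np.eye(4);T[:3,:3]=r;T[:3,3]=p; c["cam_to_world"]=T@np.array(c["mount"])
    c["T"]=np.array(c["cam_to_world"])
    if save: cv2.imwrite("pics/"+save,c["image"][:,:,::-1])
    return c
def ray(c,u,v):
    d=c["T"][:3,:3]@np.array([(u-c["cx"])/c["fx"],(v-c["cy"])/c["fy"],1]); return c["T"][:3,3],d/np.linalg.norm(d)
def atz(c,u,v,z):
    o,d=ray(c,u,v); return o+d*(z-o[2])/d[2]
def tri(L):
    A=0;b=0
    for c,u,v in L:
        o,d=ray(c,u,v);P=np.eye(3)-np.outer(d,d);A=A+P;b=b+P@o
    return np.linalg.solve(A,b)
def proj(c,p):
    q=c["T"][:3,:3].T@(np.array(p)-c["T"][:3,3]); return np.array([c["cx"]+c["fx"]*q[0]/q[2],c["cy"]+c["fy"]*q[1]/q[2]])
def rot(yaw):  # tool down, tool x at angle yaw in world
    return R.from_matrix(np.array([[np.cos(yaw),np.sin(yaw),0],[np.sin(yaw),-np.cos(yaw),0],[0,0,-1]])).as_rotvec()
E
python3 - <<'E'
from h import *
s=cam("scene");d=cam("side")
for n,a,b in [("key",(304,188),(351,203)),("pan",(315,235),(292,190)),("bowlrim",(205,171),(429,183)),("coupbase",(189,239),(370,174)),("couptop",(184.5,217),(371,152))]:
    p=tri([(s,*a),(d,*b)]);print(n,p.round(4),proj(s,p)-a,proj(d,p)-b)
a=cv2.resize(s["image"][150:300,160:380],None,fx=2.7,fy=2.7,interpolation=3)
cv2.imwrite("pics/sc1.png",a[:,:,::-1])
print(R.from_rotvec(m.get_ee_rot()).as_matrix().round(2).tolist())
E
```

```text
key [ 0.4798 -0.055   0.0673] [0.06492413 0.07494716] [ 0.09144913 -0.06243739]
pan [ 0.6091 -0.0111  0.0669] [-0.0599485  -0.05660187] [-0.06970091  0.04007015]
bowlrim [ 0.4307 -0.3096  0.0371] [0.68399078 1.04180259] [ 0.96743655 -0.80979159]
coupbase [ 6.062e-01 -3.048e-01  5.000e-04] [-0.54546169 -0.69461579] [-0.58625043  0.44574682]
couptop [ 0.6013 -0.2981  0.0716] [0.41374723 0.5573792 ] [ 0.44384813 -0.36447693]
[[0.94, 0.33, -0.0], [0.33, -0.94, 0.0], [0.0, -0.0, -1.0]]
```

View pics/sc1.png

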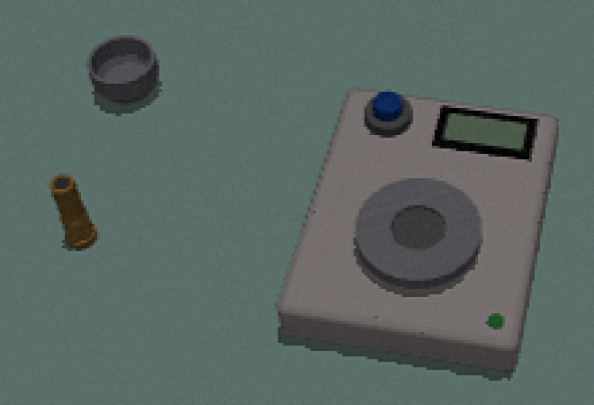

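The crop shows the bowl upright and empty, the coupling standing, and the pan with its darker recess at crop (418,227). Next I'll take wrist views.

```bash
cat > w.py <<'E'
from h import *
import pickle
y=np.radians(60); C={}
for n,p in [("a1",(0.48,-0.30,0.26)),("a2",(0.57,-0.30,0.26)),("b1",(0.57,-0.03,0.25)),("b2",(0.60,0.02,0.20))]:
    m.move_to(p,rot(y)); m.hold(0.15); c=cam("wrist",n+".png"); C[n]={k:c[k] for k in("image","fx","fy","cx","cy","T")}
    print(n,m.get_time(),m.get_position())
pickle.dump(C,open("C.pkl","wb"))
a=np.vstack([np.hstack([C["a1"]["image"],C["a2"]["image"]]),np.hstack([C["b1"]["image"],C["b2"]["image"]])])
cv2.imwrite("pics/m.png",cv2.resize(a,(800,500),interpolation=cv2.INTER_AREA)[:,:,::-1])
E
python3 w.py
```

```text
a1 1.9333 [ 0.47958023 -0.30085493  0.25994685]
a2 2.5833 [ 0.56889977 -0.30020955  0.25996199]
b1 3.8333 [ 0.5702161  -0.03127576  0.24999905]
b2 4.4417 [0.60030804 0.01912166 0.2009954 ]
```

View pics/m.png

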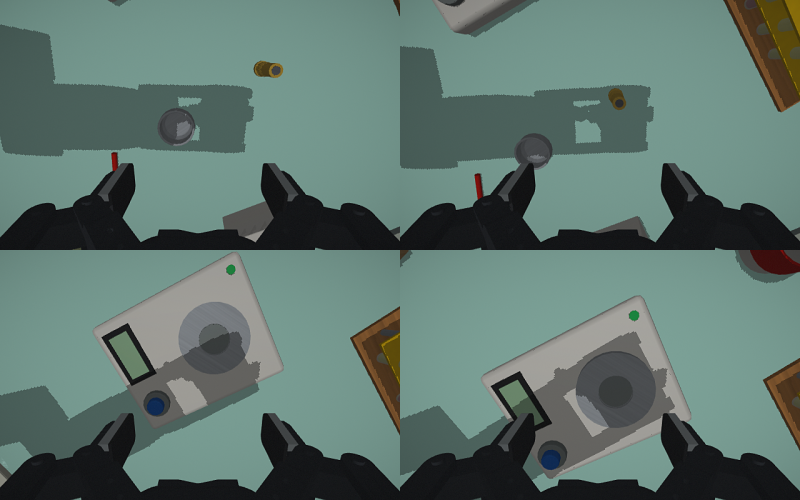

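The wrist views show the bowl in a1 at full-resolution (282,202), the coupling top in a1 at (443,113) and in a2 at (350,164), and the pan and recess in b1 at (342,142) and in b2 at (344,226). The key is in b1 at (249,250) and in b2 at (240,332). I'll fit projected circles to the edges in both views at once.

```bash
cat > fit.py <<'E'
from h import *
import pickle
from scipy.optimize import minimize
from scipy.ndimage import map_coordinates as mc
C=pickle.load(open("C.pkl","rb"))
t=np.linspace(0,2*np.pi,120,endpoint=False)
def circ(c,p,r):
    P=np.array(p)[:,None]+r*np.array([np.cos(t),np.sin(t),0*t])
    q=c["T"][:3,:3].T@(P-c["T"][:3,3:4]); return c["cx"]+c["fx"]*q[0]/q[2],c["cy"]+c["fy"]*q[1]/q[2]
def fit(names,p0,r,s,ch=None):
    G={}
    for n in names:
        im=C[n]["image"].astype(float); im=im.mean(2) if ch is None else im@np.array(ch,float); G[n]=np.log(np.maximum(cv2.GaussianBlur(im,(0,0),1.0),0)+20) if ch is None else cv2.GaussianBlur(im,(0,0),1.)/60
    def f(p):
        v=0
        for n in names:
            a=circ(C[n],p,r-.001);b=circ(C[n],p,r+.001)
            d=mc(G[n],[b[1],b[0]],order=1)-mc(G[n],[a[1],a[0]],order=1); v-=np.mean(np.clip(s*d,-.02,.3))
        return v
    z0=p0[2]; best=min((np.array([p0[0]+i*.002,p0[1]+j*.002,z0]) for i in range(-4,5) for j in range(-4,5)),key=f)
    o=minimize(f,best,method="Nelder-Mead",options=dict(initial_simplex=best+.003*np.vstack([np.zeros(3),np.eye(3)])))
    o2=minimize(lambda q:f([*q,z0]),best[:2],method="Nelder-Mead",options=dict(initial_simplex=best[:2]+.003*np.array([[0,0],[1,0],[0,1]])))
    print(names,r,"free",o.x.round(4),round(o.fun,3),"fixz",o2.x.round(4),round(o2.fun,3)); return o.x,o2.x
if __name__=="__main__":
    b=["b1","b2"]
    key=fit(b,[.480,-.055,.068],.013,-1,[.5,.5,-1])[1] if 0 else fit(b,[.480,-.055,.068],.013,1,[1,0,-1])[1]
    pan=fit(b,[.609,-.011,.070],.050,1)[1]; fit(["b2"],[.609,-.011,.070],.050,1)
    rec=fit(b,[.609,-.011,.070],.0215,1)[1]; fit(["b2"],[.609,-.011,.070],.0215,1)
    bowl=fit(["a1","a2"],[.431,-.310,.040],.031,1)[1]
    cp=fit(["a1","a2"],[.603,-.300,.074],.010,-1,[1,0,-1])[1]
    # housing edges: white mask bounding rect at z=.048 in b1
    for n in b:
        im=C[n]["image"].astype(int); T=C[n]
        mask=((im[...,0]>im[...,1]-2)&(im.sum(2)>110)).astype(np.uint8); mask[260:]=0 if n=="b1" else mask[260:]
        mask=cv2.morphologyEx(mask,cv2.MORPH_CLOSE,np.ones((9,9)))
        l,cc,st,_=cv2.connectedComponentsWithStats(mask); i=l[142,300] if n=="b1" else l[200,300]
        ys,xs=np.nonzero(l==i); P=np.array([atz(T,x,yy,.048)[:2] for x,yy in zip(xs,ys)],np.float32)
        print(n,cv2.minAreaRect(P*1000))
    a=C["b2"]["image"].copy()
    for p,r in((np.r_[pan,.07],.05),(np.r_[rec,.07],.0215),(np.r_[key,.068],.013)):
        u,v=circ(C["b2"],p,r); cv2.polylines(a,[np.c_[u,v].round().astype(int)],True,(255,0,0))
    e=C["a1"]["image"].copy()
    for p,r in((np.r_[bowl,.04],.031),(np.r_[cp,.074],.01)):
        u,v=circ(C["a1"],p,r); cv2.polylines(e,[np.c_[u,v].round().astype(int)],True,(255,0,0))
    o=np.hstack([a[100:400,180:480],e[50:350,230:500]]); cv2.imwrite("pics/fit.png",cv2.resize(o,None,fx=1.4,fy=1.4)[:,:,::-1])
E
python3 fit.py
```

```text
['b1', 'b2'] 0.013 free [ 0.4787 -0.0575  0.0691] -0.514 fixz [ 0.4782 -0.0579] -0.512
['b1', 'b2'] 0.05 free [ 0.6074 -0.0116  0.0679] -0.305 fixz [ 0.6076 -0.0109] -0.292
['b2'] 0.05 free [ 0.6078 -0.0105  0.07  ] -0.188 fixz [ 0.6078 -0.0105] -0.188
['b1', 'b2'] 0.0215 free [ 0.6074 -0.0117  0.0699] -0.299 fixz [ 0.6074 -0.0117] -0.299
['b2'] 0.0215 free [ 0.6074 -0.0114  0.071 ] -0.133 fixz [ 0.6073 -0.0118] -0.133
['a1', 'a2'] 0.031 free [ 0.4323 -0.3111  0.0293] -0.265 fixz [ 0.4343 -0.309 ] -0.228
['a1', 'a2'] 0.01 free [ 0.6023 -0.3022  0.0746] -0.561 fixz [ 0.6024 -0.3023] -0.561Traceback (most recent call last):
  File "fit.py", line 36, in <module>
    l,cc,st,_=cv2.connectedComponentsWithStats(mask); i=l[142,300] if n=="b1" else l[200,300]
                                                        ~^^^^^^^^^
TypeError: 'int' object is not subscriptable
```

Run:
```python
from fit import *
x,_=fit(["a1","a2"],[.431,-.310,.040],.031,1); fit(["a1"],[.431,-.310,.040],.031,1); 
_,q=fit(["a2"],[.431,-.310,.040],.031,1); fit(["a1","a2"],[.431,-.310,.040],.027,-1)
def dr(n,L,col):
    a=cv2.resize(C[n]["image"],None,fx=3,fy=3,interpolation=3)
    for p,r,c in L:
        u,v=circ(C[n],p,r); cv2.polylines(a,[np.c_[u*3+1,v*3+1].round().astype(int)],True,c)
    return a
rd=(255,0,0);gr=(0,255,0)
L=[((.4343,-.309,.04),.031,rd),((.4323,-.3111,.04),.031,gr)]
A=dr("a1",L,0)[500:720,750:950];B=dr("a2",L,0)[620:840,540:740]
P=[((.6076,-.0109,.07),.05,rd),((.6074,-.0117,.07),.0215,gr)]
D=dr("b2",P,0)[480:880,830:1230]
K=dr("b2",[((.4782,-.0579,.068),.013,rd)],0)[900:1080,640:840]; K=np.pad(K,((0,220),(0,0),(0,0)))
o=np.hstack([np.vstack([A,B])[:400],D,K]); print(o.shape);cv2.imwrite("pics/fit.png",o[:,:,::-1])
```

```text
['a1', 'a2'] 0.031 free [ 0.4323 -0.3111  0.0293] -0.265 fixz [ 0.4343 -0.309 ] -0.228
['a1'] 0.031 free [ 0.4324 -0.3106  0.0314] -0.163 fixz [ 0.4338 -0.3085] -0.146
['a2'] 0.031 free [ 0.4352 -0.3103  0.0306] -0.139 fixz [ 0.4386 -0.3083] -0.138
['a1', 'a2'] 0.027 free [ 0.4294 -0.3126  0.0151] -0.15 fixz [ 0.4353 -0.3049] -0.066
(400, 800, 3)
```

View pics/fit.png

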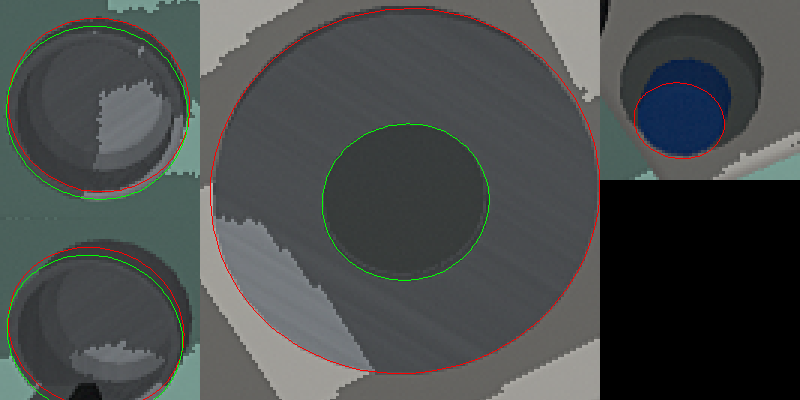

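The overlays show the recess and key fits sitting on their edges, and the green bowl circle (.4323,-.3111) is the right one. Now I'll grasp the bowl.

```bash
cat > g.py <<'E'
from h import *
o=rot(np.radians(60)); b=(.4322,-.3112)
m.move_to((*b,.13),o); m.servo_line((*b,.032),rate=.12)
print("pre",m.get_position(),m.get_contact_force())
m.command_gripper(.055,f_grip=35); m.hold(.1)
print("grip",m.get_width(),m.get_grip_force(),m.get_contact_force())
m.servo_line((*b,.13),rate=.12); m.hold(.1)
print("lift",m.get_width(),m.get_grip_force(),m.get_contact_force())
m.move_to((.6074,-.0117,.125),o); m.hold(.2)
c=cam("wrist"); s=cam("side")
u=np.hstack([cv2.resize(c["image"][150:400,130:510],(400,263)),cv2.resize(s["image"][120:250,200:400],(400,260))[:260].copy() if 0 else cv2.resize(s["image"][110:241,200:400],(400,263))])
cv2.imwrite("pics/g.png",u[:,:,::-1]); print(m.get_time(),m.get_position(),m.get_contact_force(),m.get_contact_force())
E
python3 g.py
```

```text
pre [ 0.43264945 -0.31141934  0.03249308] [-0.70402951 -1.17122721 -0.58250555]
grip 0.06205524333285812 36.41626159893349 [-2.11504879  1.86133438  8.19217319]
lift 0.06177009011593692 38.58237245469354 [ 0.36677219 -0.04587246 -1.31779194]
9.9583 [ 0.60728509 -0.01261499  0.12505328] [-0.93098221 -0.17221037 -1.82206108] [-0.93098221 -0.17221037 -1.82206108]
```

View pics/g.png

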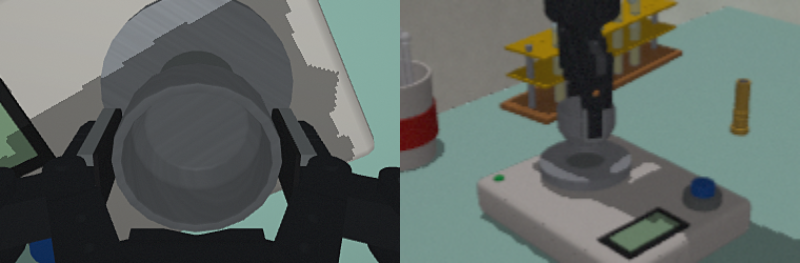

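The bowl is held level above the pan, and the side crop shows it over the recess. Next I'll feel my way down and search in a spiral.

```bash
cat > s.py <<'E'
from h import *
def F(n=4):
    L=[]
    for _ in range(n): m.hold(.02); L.append(m.get_contact_force())
    return np.mean(L,0)
if __name__=="__main__":
    x,y=.6074,-.0117
    m.servo_line((x,y,.109),rate=.05); m.hold(.2); f0=F(8); print("f0",f0.round(2),m.get_time(),m.get_position().round(4))
    z=.109
    while z>.0955:
        z-=.0007; m.servo_line((x,y,z),rate=.02); f=F(3)-f0
        if f[2]>1.2 : f=F(5)-f0
        print(round(z,4),m.get_position().round(4),f.round(2))
        if f[2]>1.5: break
    print(m.get_time())
E
python3 s.py
```

```text
f0 [-0.02 -0.14 -2.06] 10.7583 [ 0.6076 -0.0117  0.1092]
0.1083 [ 0.6074 -0.0117  0.1083] [-0.15 -0.28 -0.3 ]
0.1076 [ 0.6074 -0.0117  0.1075] [-0.02  0.24  0.12]
0.1069 [ 0.6074 -0.0117  0.1069] [0.43 0.24 0.26]
0.1062 [ 0.6074 -0.0117  0.1061] [-0.01  0.07  0.04]
0.1055 [ 0.6074 -0.0117  0.1055] [0.38 0.05 0.29]
0.1048 [ 0.6074 -0.0117  0.1048] [-0.01  0.02 -0.17]
0.1041 [ 0.6074 -0.0117  0.1041] [-0.39 -0.01 -0.21]
0.1034 [ 0.6074 -0.0117  0.1034] [ 0.12  0.43 -0.53]
0.1027 [ 0.6074 -0.0117  0.1027] [0.37 0.31 0.12]
0.102 [ 0.6074 -0.0117  0.102 ] [0.1  0.15 0.73]
0.1013 [ 0.6074 -0.0117  0.1013] [ 0.04  0.61 -0.  ]
0.1006 [ 0.6073 -0.0117  0.1005] [ 0.17  0.03 -0.06]
0.0999 [ 0.6074 -0.0117  0.0999] [ 0.27  0.05 -0.55]
0.0992 [ 0.6076 -0.0117  0.0993] [0.01 0.07 0.72]
0.0985 [ 0.6076 -0.0117  0.0987] [-0.21  0.25  3.23]
15.3417
```

Contact came at z≈.0987, which is recess-floor depth rather than rim (.102). A gentle sideways nudge will show whether the recess wall catches the foot.

Run:
```python
from s import *
x,y,z=.6074,-.0117,.0989
m.servo_line((x,y,z),rate=.02); f0=F(6); print(f0.round(2))
for d in [(1,0),(-1,0),(0,1),(0,-1)]:
    for k in np.arange(.0008,.0041,.0008):
        m.servo_line((x+d[0]*k,y+d[1]*k,z),rate=.02); f=F(4)-f0
        if abs(f[:2]@d)>2: break
    print(d,round(k,4),f.round(2),m.get_position().round(4))
    m.servo_line((x,y,z),rate=.04)
print(m.get_time(),F().round(2))
```

```text
[0.69 0.05 0.39]
(1, 0) 0.0016 [-2.32  0.19 -0.36] [ 0.6088 -0.0117  0.0988]
(-1, 0) 0.0016 [ 3.71 -0.53 -1.25] [ 0.6066 -0.0118  0.0992]
(0, 1) 0.0024 [-0.95 -3.46 -0.21] [ 0.6073 -0.0094  0.0988]
(0, -1) 0.0016 [-1.08  5.21 -0.36] [ 0.6073 -0.0128  0.0989]
19.5417 [-0.1   0.83 -0.08]
```

All four directions hit the recess wall after 1–2 mm, so the foot is in the recess. Now release, retreat and check.

Run:
```python
from s import *
x,y=.6077,-.0112
m.servo_line((x,y,.0988),rate=.03); print(F().round(2))
m.command_gripper(.055,f_grip=20); print(F().round(2),m.get_grip_force())
m.command_gripper(.068); print(F().round(2)); m.command_gripper(.085); print(F().round(2),m.get_width())
m.servo_line((x,y,.19),rate=.15); m.hold(.15)
c=cam("wrist"); s=cam("side");q=cam("scene")
import pickle
pickle.dump({n:{k:v[k] for k in("image","fx","fy","cx","cy","T")} for n,v in(("w",c),("s",s),("q",q))},open("D.pkl","wb"))
u=np.hstack([cv2.resize(c["image"][60:310,150:480],(396,300)),cv2.resize(s["image"][130:230,230:362],(396,300),interpolation=3)])
cv2.imwrite("pics/r.png",u[:,:,::-1]); print(m.get_time(),m.get_position())
```

```text
[-0.6  -1.71  0.47]
[-0.78 -1.88  0.45] 38.858689890475944
[-0.16 -0.24  0.09]
[-0.25 -0.15  0.1 ] 0.08499971896026502
21.95 [ 0.60729778 -0.01117759  0.18911636]
```

View pics/r.png

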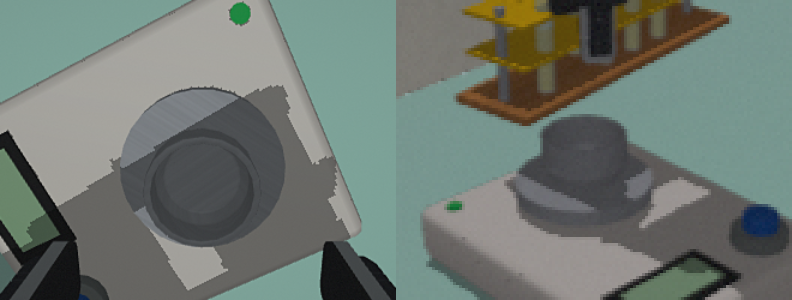

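The bowl sits level and home in the pan. Now the tare key.

Run:
```python
from s import *
o=rot(np.radians(60)); k=(.4784,-.0577)
m.command_gripper(0.0,f_grip=20)
m.move_to((*k,.15),o); m.servo_line((*k,.096),rate=.1); m.hold(.15); f0=F(6); print(f0.round(2),m.get_width())
z=.096; zc=None
while z>.075:
    z-=.0007; m.servo_line((*k,z),rate=.03); f=F(3)-f0; zz=m.get_position()[2]
    print(round(z,4),round(zz,4),f.round(1))
    if zc is None and f[2]>1.2: zc=zz
    if f[2]>6.1 or f[2]>9: break
m.hold(1.1); print("held",(F()-f0).round(2),zc,m.get_position()[2])
m.servo_line((*k,.15),rate=.12); print(m.get_time())
```

```text
[-0.08 -0.02 -0.04] -6.34910231682563e-05
0.0953 0.0954 [0.2 0.1 0.1]
0.0946 0.0946 [ 0.3 -0.1 -0.3]
0.0939 0.094 [0.5 0.4 1.9]
0.0932 0.0933 [-0.6 -0.1  2. ]
0.0925 0.0925 [-0.1 -0.1  3.1]
0.0918 0.0918 [0.5 0.4 3.3]
0.0911 0.0911 [0.3 0.2 3.8]
0.0904 0.0904 [0.4 0.2 4.6]
0.0897 0.0897 [0.5 0.4 4.6]
0.089 0.089 [ 0.3 -0.   4.7]
0.0883 0.0883 [ 0.2 -0.   5.1]
0.0876 0.0877 [-0.2  0.   6.1]
held [0.89 0.   5.88] 0.09399930780625892 0.08767967927958581
29.7167
```

Run:
```python
from s import *
o=rot(np.radians(60)); p=(.6024,-.3023); b=(.6077,-.0112)
m.command_gripper(.06)
m.move_to((*p,.14),o); m.servo_line((*p,.064),rate=.12); m.hold(.1); print(F().round(2),m.get_position())
m.command_gripper(.012,f_grip=25); print(m.get_width(),m.get_grip_force(),F().round(2),m.get_position())
m.servo_line((*p,.20),rate=.15); print(F().round(2),m.get_width())
m.move_to((*b,.20),o); m.hold(.2)
s=cam("side"); c=cam("wrist")
u=np.hstack([cv2.resize(c["image"][150:400,150:480],(396,300)),cv2.resize(s["image"][90:220,230:402],(396,300),interpolation=3)])
cv2.imwrite("pics/c.png",u[:,:,::-1]); print(m.get_time(),F(8).round(2))
```

```text
[ 0.16 -0.19  0.07] [ 0.60304896 -0.30263095  0.06510345]
0.018763258336619803 24.52920824289322 [-0.65  0.61  3.59] [ 0.60260045 -0.30243406  0.06440481]
[-0.01 -0.18 -1.22] 0.019175402545288062
35.3833 [-0.04 -0.14 -0.99]
```

View pics/c.png

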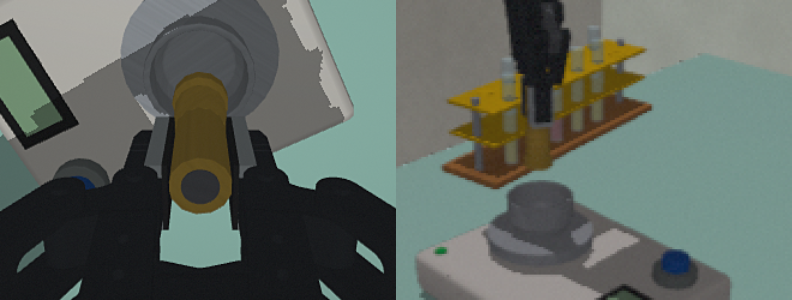

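The coupling hangs upright above the bowl. I'll lower it gently, release and retreat.

Run:
```python
from s import *
b=(.6077,-.0112)
m.servo_line((*b,.150),rate=.06); m.hold(.2); f0=F(8); print(m.get_position().round(4),f0.round(2))
z=.147; m.servo_line((*b,z),rate=.03)
while z>.134:
    z-=.0007; m.servo_line((*b,z),rate=.02); f=F(3)-f0
    if f[2]>1: f=F(4)-f0
    if f[2]>1.0: break
print(round(z,4),f.round(2),m.get_position().round(4),m.get_time())
if f[2]>1.0:
    m.command_gripper(.03); print(F().round(2)); m.command_gripper(.06); print(F().round(2))
    m.servo_line((*b,.25),rate=.12); m.hold(.3)
    s=cam("side"); c=cam("wrist");q=cam("scene")
    g=lambda i:cv2.resize(i,(396,300),interpolation=3)
    cv2.imwrite("pics/e.png",np.hstack([g(c["image"][100:300,180:444]),g(s["image"][110:230,230:388])])[:,:,::-1]); print(m.get_time())
```

```text
[ 0.6078 -0.0112  0.1503] [-0.1  -0.03 -1.04]
0.1407 [-0.21 -0.14  1.01] [ 0.6078 -0.0112  0.1408] 39.85
[ 0.03  0.19 -0.23]
[-0.15  0.13  0.25]
42.1583
```

View pics/e.png

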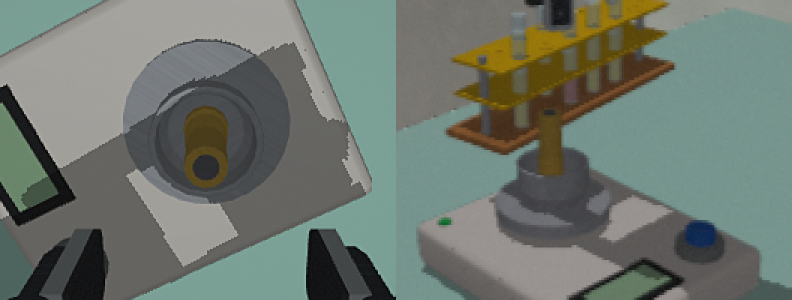

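The coupling stands upright in the bowl, the bowl is still home, and the gripper is clear.

```bash
python3 -c "
from rig import manip as m
print(m.sign_off())"
```

```text
the job is handed in; nothing more can be done
None
```

The job is handed in at about 42 s: the bowl is home in the recess, the tare key was pressed about 6.5 mm and held for just over a second, and the coupling stands upright in the bowl. No force I read on the balance passed about 6 N, and I kept clear of the jar and tube block.

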